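# Take the code scanner from its stand and hold it on the medicine carton's code

### The job

Draw the cordless code scanner straight up out of the cup of its charging stand, tip it nose-down and aim it at the middle of the square code on the medicine carton lying in the tray: its window about 12 cm from the code, looking down on it at about 45 degrees or steeper. Finish while holding the scanner there in the gripper, raised and still, touching nothing else with it; leave the carton, the tray and the other supplies where they are.

Things in the scene. Friction and masses are not known exactly. Their poses are not given: they have to be found in the camera images.
- scanner_head (a point): Cordless pistol-shaped code scanner, white, black trim, loose, 0.15 to 0.25 kg, upright in the stand. Point: centre of its head, a rounded block 80 mm long (x), 52 wide (y), 46 tall (z); its flat sides (y = +/-26 mm) are for gripping from above. A black bezel 60 wide, 50 tall reaches from x = -37 to -53. The window looks along -x; +z is up, away from the handle. Centre of mass some 15 mm below this point.
- scanner_window (a point): Centre of the scanner's window, on the bezel's face, 53 mm ahead (-x) of the head's centre; same axes as the head. The scanner looks along -x from here.
- scanner_foot (a point): Centre of the underside of the scanner's handle, 118 mm below the head's centre; same axes. The handle is 36 mm (x) by 30 mm (y) and 95 mm long, straight down from the head, with the trigger on its -x side just below the head.
- stand: Grey charging stand, screwed down, base 120 mm across. Origin: centre of its underside, on the counter; z up. The handle stands in a cup on its axis: floor 30 mm, rim 82 mm above the counter, outside 54 (x) by 47 mm (y), 2 mm of play around the handle; the scanner must rise 52 mm to come free. Head's centre starts 148 mm up, its underside 43 mm above the rim, window facing the stand's -x, roughly to the robot.
- code (a point): Middle of the square code (30 mm, black on a 46 mm white label) on top of the medicine carton, which lies flat and loose in the tray, code up, about 49 mm above the counter. The carton is 75 (x) by 130 (y) by 45 mm (z), 0.12 kg, white with a grey-blue band; its middle lies 28 mm from here along +y. z points up out of the label. The code can be read from any side.
- tray: Shallow metal tray, 200 mm (x) by 240 mm (y), walls 20 mm high and 4 mm thick, floor 4 mm, fixed. Origin at the centre of its underside.
- swab_box_mid (a point): Bystander: centre of a flat box 90 by 55 by 18 mm lying in the tray beside the carton.
- saline_mid (a point): Bystander: centre of a pale, translucent plastic bottle with a white cap, 68 mm diameter, 150 mm tall, standing on the counter.
- tall_carton_mid (a point): Bystander: centre of a carton 45 by 60 by 120 mm standing on end on the counter.
There are look-alikes about, which are no part of the job. What is shaped like the part that bears scanner_head but green or purple is not meant.

How it is judged:
On the way, in this order (a step that is already met when the one before it is completed fails the run):
1. the scanner is drawn up out of the stand: its foot above the cup's rim, touching the stand no longer, held by the fingers (z of scanner_foot in the frame of stand above 0.085 m and contact force between scanner and stand below 0.1 N and contact force between the fingers and scanner above 1 N), for 0.1 s.
2. the scanner is held still, nose-down, aimed at the code (x of code in the frame of scanner_window between -0.18 and -0.07 m and y of code in the frame of scanner_window between -0.025 and 0.025 m and z of code in the frame of scanner_window between -0.025 and 0.025 m and angle between the x axis of scanner_window and the z axis of code, either way round below 0.96 rad and contact force between the fingers and scanner above 1 N and height (world z) of scanner_foot above 0.015 m and linear speed of scanner below 0.03 m/s and angular speed of scanner below 0.15 rad/s), for 0.2 s.
At the end, for the whole second after the job is handed in: Gripper holds the scanner still: window 70 to 180 mm from the code along its line of sight, that line within 25 mm (up-down, sideways) of the code's middle and 35 degrees or more below level; foot 15 mm or more above the counter; touching no stand, tray, carton or other supplies (all of step 2 and contact force between scanner and stand below 0.2 N and contact force between scanner and tray below 0.2 N and contact force between scanner and carton below 0.2 N and contact force between scanner and swab_box below 0.2 N and contact force between scanner and saline below 0.2 N and contact force between scanner and tall_carton below 0.2 N); the arm keeps its last pose, push and grip.
It fails at once if the medicine carton is shifted more than 15 mm (distance of code from where it was at the start of the episode above 0.015 m).
It fails at once if the flat box in the tray is shifted more than 25 mm (distance of swab_box_mid from where it was at the start of the episode above 0.025 m).
It fails at once if the bottle is shifted more than 25 mm (distance of saline_mid from where it was at the start of the episode above 0.025 m).
It fails at once if the tall carton is shifted more than 25 mm (distance of tall_carton_mid from where it was at the start of the episode above 0.025 m).
It also fails if it takes over 38 s, if anything falls off the work surface, if the arm or the gripper's body presses on something with over 40 N, if the wrist force passes 120 N, or if a joint passes its speed limit or range.

### The arm

A 6-joint arm with a two-finger parallel gripper is mounted at the origin on the work surface. World frame = base frame: x ahead of the robot, y to its left, z up, the work surface at z = 0. Lengths are in m, angles in rad, forces in N, time in s.
With the tool pointing down it reaches from about 0.325 to 0.9 m from the base axis. Payload 3.5 kg.
Tool frame: the origin (TCP) lies at the very end of the fingers, on their centre line; the grasp point (between the pads) lies 19 mm behind it; z points along the fingers, x is the direction in which the jaws open and shut, and the axes are right-handed (so a half turn about z gives the same grasp; the last joint's range is limited). The gripper opens to 85 mm and grips with 20 to 120 N. Pads are 22 mm wide; open, the fingers measure 114 mm over their backs; the gripper's body (76 mm by 85 mm) begins 54 mm behind the grasp point. The pads swing forward as they close: fully open they stand 13 mm farther back than shut.
Start: joints at [1.117, 0.276, -0.026, 1.268, 0, 1.467], TCP at [0.215, 0.587, 0.203] pointing down, gripper open.
Joint ranges: [-3.12, 3.12], [-0.85, 1.88], [-1.08, 1.24], [-1.95, 2.15], [-1.57, 1.53], [-3.14, 3.14]. Speed limits (rad/s): [2.57, 2.57, 3.14, 3.14, 3.14, 3.14].

### API

Orientations are given as a rotation vector (axis times angle).
In Python, from rig import robot, vision, sign_off gives the robot as it stands.
- The arm moves only by the shell command python3 -m creep 'ROWS'. ROWS is JSON, a list of rows, each a list of 3 entries, a list of its own where there are three numbers: the shift along the tool's x, y, z in mm, then the turn, a rotation vector about the tool's x, y, z in rad, then the closure in counts, from 0 (fully open) to 255 (shut). A call has exactly 8 rows; each row is the pose to reach, as a shift and turn from the pose commanded when the call began, along the tool's axes at that moment; what a row does not reach only later rows make up. A row lasts 1/10 s, in which the tool goes at most 50 mm and 8.59 degrees, less where a joint would pass 70% of its speed; a pose out of reach is approached as far as the arm can. A call with a gripper value outside its range is refused whole. The fingers move at their own pace and stop on an object; the grip force is fixed at half the most. Time passes only in rows, so rows that repeat a pose let the fingers close, or fill a call up. It gives the time, the measured TCP pose, the force and the opening at its end, in the units of the state.
- robot.read_state(): the state, without advancing time (a new reading comes with each control period).
- vision.get_image(name): name is "side" or "top"; returns a dict with "frame" (480x640x3 uint8, red, green, blue), "K" (3x3 intrinsics, pixels), "extrinsics" (4x4, takes a point from camera to world coordinates). Camera axes: x right, y up, looking along -z (the intrinsics and any distortion apply to the point x, -y, -z); pixel columns grow to the right and rows downward; lengths in m; the calibration is good to about 2 mm. A picture is of the moment at which its call begins. There is no depth.
- sign_off(): hands the job in, once; it reports no verdict.
The state is a dict: "time_s": time; "qpos": joint angles; "dq": joint speeds; "joint_efforts": joint torques, N m; "eef_pos": TCP position; "tcp_rot": TCP orientation; "wrist_force": force on the tool from outside, world axes, zero at the start; "moment": the same for the moment, N m; "width": finger opening in m.
Only numpy, scipy, OpenCV 4.12 (cv2) and the standard library are available. Lean on these libraries where they do the work, as an engineer would, in place of code of your own. Each camera call takes 0.05 s, during which the arm holds its last target. There are 200 camera calls.

## Working session

There is one attempt and no reset: what is moved stays moved. The work goes in short steps, Python scripts to look and compute and a shell command to move; the robot and the scene stay as the last step left them, time stands still between calls to the robot, and variables do not carry over. Pictures are saved under pics/ and viewed, about 8 in all and at most 12, crops included, and the job is handed in when it is done.

```bash
mkdir -p pics; python3 - <<'E'
from rig import robot, vision
import cv2,numpy as np
np.set_printoptions(precision=4,suppress=True)
print(robot.read_state())
for n in("side","top"):
    d=vision.get_image(n); cv2.imwrite(f"pics/{n}0.png",d["frame"][...,::-1]); print(n,d["K"],d["extrinsics"],[k for k in d])
    np.savez(f"{n}0.npz",**{k:d[k] for k in("frame","K","extrinsics")})
E
```

```text
{'time_s': 0.0, 'qpos': array([ 1.1166,  0.2771, -0.0279,  1.268 ,  0.    ,  1.4674]), 'dq': array([-0.0024, -0.0007, -0.0007, -0.0005, -0.0013, -0.0017]), 'joint_efforts': array([  0.0005, -44.5506,  29.5202,   0.0164,  -0.0002,  -0.    ]), 'eef_pos': array([0.2144, 0.5862, 0.2015]), 'tcp_rot': array([ 2.5741,  1.7991, -0.0031]), 'wrist_force': array([ 0.0399, -0.8907, -0.1062]), 'moment': array([-0.0431, -0.0129,  0.0122]), 'width': 0.08526486593713417}
side [[539.9382   0.     315.4998]
 [  0.     539.9382 236.0625]
 [  0.       0.       1.    ]] [[ 0.8488  0.3727 -0.3749  0.0178]
 [-0.5287  0.5979 -0.6025 -0.7227]
 [-0.0004  0.7096  0.7046  0.979 ]
 [ 0.      0.      0.      1.    ]] ['frame', 'K', 'extrinsics']
top [[553.5322   0.     320.7841]
 [  0.     553.5322 231.7459]
 [  0.       0.       1.    ]] [[-0.005   0.9853 -0.1706  0.2329]
 [-0.9998 -0.0085 -0.0198 -0.0085]
 [-0.021   0.1705  0.9851  1.5528]
 [ 0.      0.      0.      1.    ]] ['frame', 'K', 'extrinsics']
```

View pics/side0.png

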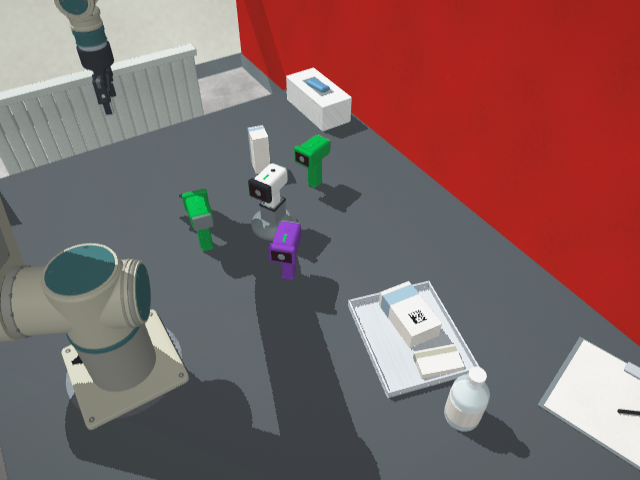

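View pics/top0.png

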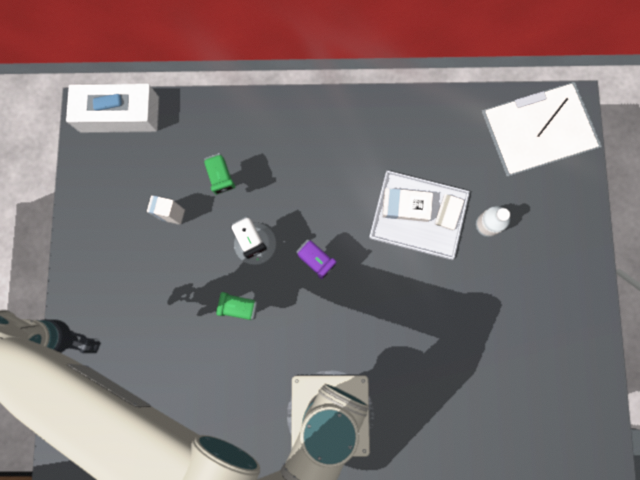

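The side view shows the scanner in its stand at about (268,185) and the code at (418,317). In the top view they are at about (247,237) and (418,205). The green and purple scanners are decoys. Next I'll crop in to measure.

```bash
cat > h.py <<'E'
import numpy as np,cv2
np.set_printoptions(precision=4,suppress=True)
def load(n): return dict(np.load(n))
def ray(d,u,v):
    p=np.linalg.inv(d["K"])@[u,v,1]; T=d["extrinsics"]; r=T[:3,:3]@[p[0],-p[1],-p[2]]
    return T[:3,3],r/np.linalg.norm(r)
def plane(d,uv,z):
    o,r=ray(d,*uv); return o+r*(z-o[2])/r[2]
def tri(a,ua,b,ub):
    o1,r1=ray(a,*ua);o2,r2=ray(b,*ub)
    s=np.linalg.lstsq(np.c_[r1,-r2],o2-o1,rcond=None)[0]
    p,q=o1+s[0]*r1,o2+s[1]*r2; return (p+q)/2,np.linalg.norm(p-q)
def proj(d,P):
    T=d["extrinsics"]; c=T[:3,:3].T@(np.asarray(P)-T[:3,3]); q=d["K"]@[c[0],-c[1],-c[2]]; return q[:2]/q[2]
E
python3 - <<'E'
from h import *
s,t=load("side0.npz"),load("top0.npz")
c=lambda d,u,v,w,k:cv2.resize(d["frame"][v:v+w,u:u+w],(400,300) if 0 else (300,300),interpolation=cv2.INTER_CUBIC)
im=np.vstack([np.hstack([c(s,235,150,75,4),c(s,380,280,75,4)]),np.hstack([c(t,215,205,60,5),c(t,385,175,75,4)])])
cv2.imwrite("pics/crops.png",im[...,::-1])
print("code",tri(s,(418,317),t,(418,205)),plane(t,(418,205),.049),plane(s,(418,317),.049))
for uvh in [((247,237),.171)]: print(plane(t,*uvh))
# white head blob in top
hsv=cv2.cvtColor(t["frame"],cv2.COLOR_RGB2HSV)
m=((hsv[...,2]>200)&(hsv[...,1]<40)).astype(np.uint8)
n,l,st,ce=cv2.connectedComponentsWithStats(m[200:270,215:285])
for i in range(1,n):
  if st[i,4]>30:
    pts=np.argwhere(l==i)[:,::-1].astype(np.float32)+[215,200]
    r=cv2.minAreaRect(pts.astype(np.float32)); b=cv2.boxPoints(r); print(st[i],r); print(np.array([plane(t,q,.171) for q in b]))
E
```

```text
code (array([ 0.5676, -0.2488,  0.0481]), np.float64(0.002651075431075141)) [ 0.5662 -0.248   0.049 ] [ 0.5684 -0.2497  0.049 ]
[0.4603 0.2066 0.171 ]
[ 17  18  28  33 540] ((245.00003051757812, 234.00001525878906), (28.621667861938477, 19.677396774291992), 63.43495178222656)
[[0.4901 0.2511 0.171 ]
 [0.5126 0.2065 0.171 ]
 [0.4462 0.1729 0.171 ]
 [0.4241 0.2171 0.171 ]]
```

View pics/crops.png

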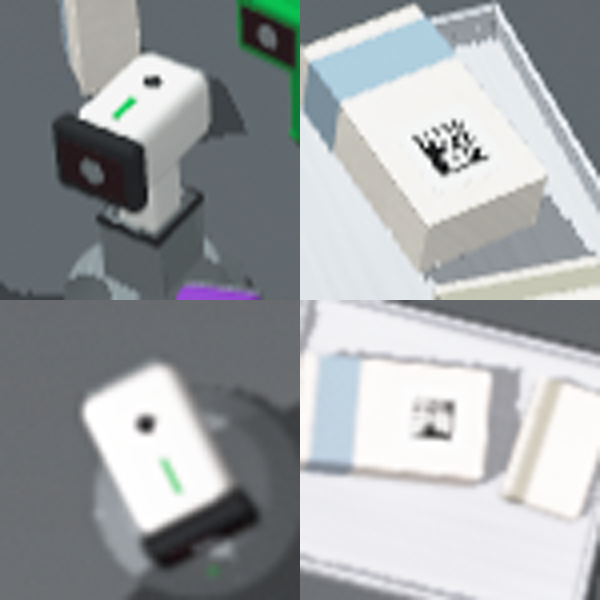

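The crops match the sizes given. The white head top measures about 74×50 mm, yawed about 25°, with the window facing the robot. The code triangulates to z≈0.048 with a ray gap of 2.7 mm. Next I'll refine the yaw and work out the approach.

```bash
cat >> h.py <<'E'
from scipy.spatial.transform import Rotation as Ro
def rel(p,R,n=0):
    """shift mm / turn rad from the measured pose to target, tool axes"""
    from rig import robot
    s=robot.read_state(); R0=Ro.from_rotvec(s["tcp_rot"]); 
    print("t",s["time_s"],"shift mm",R0.inv().apply(np.array(p)-s["eef_pos"])*1000,"turn",(R0.inv()*R).as_rotvec())
def frame(yaw,p=0,flip=1):
    """tool orientation for scanner x-axis azimuth yaw, nose-down pitch p; jaws (tool x) = flip*scanner y"""
    S=Ro.from_euler("ZY",[yaw,-p]).as_matrix() if 0 else (Ro.from_euler("z",yaw)*Ro.from_euler("y",-p)).as_matrix()
    x=flip*S[:,1]; z=-S[:,2]; return Ro.from_matrix(np.c_[x,np.cross(z,x),z]),S
E
python3 - <<'E'
from h import *
s,t=load("side0.npz"),load("top0.npz")
print("dot",tri(s,(273,170),t,(244,229.6)), "z expect .171")
g=t["frame"].min(2)[215:262,225:270].astype(float)
m=(cv2.resize(g,None,fx=4,fy=4,interpolation=cv2.INTER_CUBIC)>140).astype(np.uint8)
n,l,st,ce=cv2.connectedComponentsWithStats(m); i=1+st[1:,4].argmax()
c=max(cv2.findContours((l==i).astype(np.uint8),0,2)[0],key=cv2.contourArea)
q=cv2.convexHull(c)[:,0]/4+np.array([225,215])-.375
P=np.array([plane(t,u,.169)[:2] for u in q]).astype(np.float32)
r=cv2.minAreaRect(P*1000); b=cv2.boxPoints(r)/1000; print(r); 
e=b[1]-b[0],b[2]-b[1]; e=max(e,key=np.linalg.norm); e=e*np.sign(e[0]); yaw=np.arctan2(e[1],e[0])
print("yaw",np.degrees(yaw),"centre az",np.degrees(np.arctan2(r[0][1],r[0][0])))
c=np.array(r[0])/1000-.0015*np.array([np.cos(yaw),np.sin(yaw)]); print("head",c)
for f in(1,-1):
    R,S=frame(yaw,0,f); rel([*c,.26],R); 
E
```

```text
dot (array([0.4796, 0.2144, 0.172 ]), np.float64(0.0005989068908626233)) z expect .171
((459.7883605957031, 214.54222106933594), (94.26094818115234, 70.03477478027344), 26.740129470825195)
yaw 26.740139 centre az 25.014265570473825
head [0.4584 0.2139]
t 0.1 shift mm [-265.939   357.1088  -57.8895] turn [-0.001   0.0019 -0.8175]
t 0.1 shift mm [-265.939   357.1088  -57.8895] turn [0.0023 0.0013 2.3241]
```

```bash
python3 - <<'E'
from h import *
t=load("top0.npz")
g=t["frame"].min(2)[215:262,225:270].astype(float)
for th in(170,195,215):
    m=(cv2.resize(g,None,fx=4,fy=4,interpolation=cv2.INTER_CUBIC)>th).astype(np.uint8)
    n,l,st,ce=cv2.connectedComponentsWithStats(m); i=1+st[1:,4].argmax()
    c=max(cv2.findContours((l==i).astype(np.uint8),0,2)[0],key=cv2.contourArea)
    q=cv2.convexHull(c)[:,0]/4+np.array([225,215])-.375
    print(th,cv2.minAreaRect(np.array([plane(t,u,.17)[:2]*1000 for u in q]).astype(np.float32)))
R,S=frame(np.radians(25.5)); rel([.4665,.2115,.26],R)
E
```

```text
170 ((468.32293701171875, 212.06959533691406), (77.26371765136719, 52.925994873046875), 26.880544662475586)
195 ((468.3343505859375, 211.8703155517578), (75.6158218383789, 49.88752365112305), 26.733783721923828)
215 ((468.0845947265625, 211.8049774169922), (74.44628143310547, 48.025962829589844), 26.57110023498535)
t 0.1 shift mm [-265.3953  365.4832  -57.8925] turn [-0.001   0.0019 -0.7959]
```

```bash
python3 -m creep '[[[-30,41,-58],[0,0,-0.1],0],[[-60,82,-58],[0,0,-0.2],0],[[-90,124,-58],[0,0,-0.32],0],[[-125,172,-58],[0,0,-0.45],0],[[-155,214,-58],[0,0,-0.55],0],[[-185,255,-58],[0,0,-0.65],0],[[-212,292,-58],[0,0,-0.75],0],[[-235,324,-58],[0,0,-0.82],0]]'; python3 - <<'E'
from h import *
R,S=frame(np.radians(26.7)); rel([.467,.211,.26],R)
E
```

```text
time_s: 0.9
eef_pos: [0.4278, 0.2692, 0.2604]
tcp_rot: [-1.639, -2.68, 0.0]
wrist_force: [0.7, 0.3, -0.2]
width: 0.0853
t 0.9 shift mm [-69.6724   8.4208   0.3861] turn [-0.0003 -0.      0.0068]
```

```bash
python3 -m creep '[[[-20,2,0],[0,0,0],0],[[-40,5,0],[0,0,0.006],0],[[-60,8,0],[0,0,0.006],0],[[-69,8,0],[0,0,0.006],0],[[-69,8,0],[0,0,0.006],0],[[-69,8,20],[0,0,0.006],0],[[-69,8,40],[0,0,0.006],0],[[-69,8,40],[0,0,0.006],0]]'; python3 - <<'E'
from h import *
from rig import vision
R,S=frame(np.radians(26.7)); rel([.467,.211,.129],R)
ims=[]
for n,(u,v) in(("side",(200,110)),("top",(170,160))):
    d=vision.get_image(n); np.savez(n+"1.npz",**{k:d[k] for k in("frame","K","extrinsics")}); ims.append(cv2.resize(d["frame"][v:v+130,u:u+130],(400,400),interpolation=cv2.INTER_CUBIC))
cv2.imwrite("pics/c1.png",np.hstack(ims)[...,::-1])
E
```

```text
time_s: 1.7
eef_pos: [0.4627, 0.2133, 0.2178]
tcp_rot: [-1.648, -2.669, 0.007]
wrist_force: [-0.6, -0.7, -0.3]
width: 0.0852
t 1.7 shift mm [-4.0676  3.3878 88.739 ] turn [-0.0062 -0.0014 -0.0016]
```

View pics/c1.png

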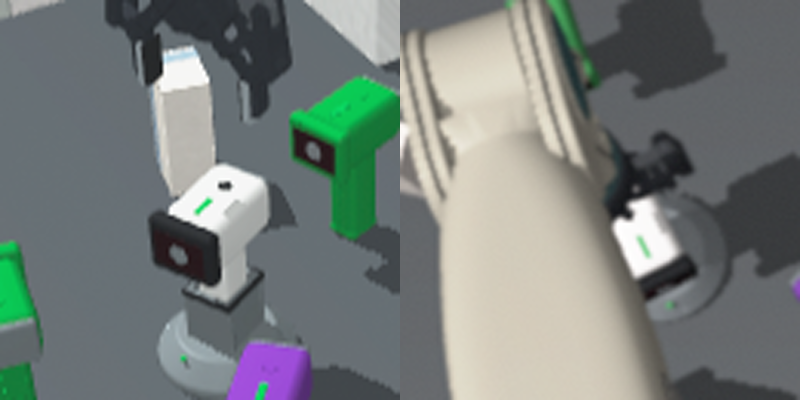

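The fingers straddle the head in the side crop, and the descent path is clear. I'll go down with the small correction added.

```bash
python3 -m creep '[[[-4,3,0],[0,0,0],0],[[-4,3,15],[0,0,0],0],[[-4,3,35],[0,0,0],0],[[-4,3,55],[0,0,0],0],[[-4,3,72],[0,0,0],0],[[-4,3,84],[0,0,0],0],[[-4,3,88],[0,0,0],0],[[-4,3,88],[0,0,0],0]]'; python3 - <<'E'
from h import *
R,S=frame(np.radians(26.7)); rel([.467,.211,.129],R)
E
```

```text
time_s: 2.6
eef_pos: [0.4704, 0.211, 0.1328]
tcp_rot: [1.652, 2.672, 0.0]
wrist_force: [-1.1, 0.7, -0.2]
width: 0.0854
t 2.6 shift mm [ 1.4977 -3.0281  3.8437] turn [ 0.      0.     -0.0028]
```

```bash
python3 -m creep '[[[1,-2,6],[0,0,0],0],[[1,-2,6],[0,0,0],60],[[1,-2,6],[0,0,0],255],[[1,-2,6],[0,0,0],255],[[1,-2,6],[0,0,0],255],[[1,-2,6],[0,0,0],255],[[1,-2,6],[0,0,0],255],[[1,-2,6],[0,0,0],255]]'; python3 -m creep '[[[0,0,0],[0,0,0],255],[[0,0,0],[0,0,0],255],[[0,0,-4],[0,0,0],255],[[0,0,-8],[0,0,0],255],[[0,0,-14],[0,0,0],255],[[0,0,-20],[0,0,0],255],[[0,0,-20],[0,0,0],255],[[0,0,-20],[0,0,0],255]]'; python3 - <<'E'
from h import *
from rig import vision
ims=[]
for n,(u,v) in(("side",(200,110)),("top",(190,180))):
    d=vision.get_image(n); ims.append(cv2.resize(d["frame"][v:v+130,u:u+130],(400,400),interpolation=cv2.INTER_CUBIC))
cv2.imwrite("pics/c2.png",np.hstack(ims)[...,::-1])
E
```

```text
time_s: 3.4
eef_pos: [0.469, 0.2112, 0.1276]
tcp_rot: [1.652, 2.671, 0.003]
wrist_force: [0.1, 0.2, 5.3]
width: 0.0506
time_s: 4.2
eef_pos: [0.468, 0.211, 0.1469]
tcp_rot: [1.652, 2.672, 0.0]
wrist_force: [-0.0, 0.5, -2.5]
width: 0.0505
```

View pics/c2.png

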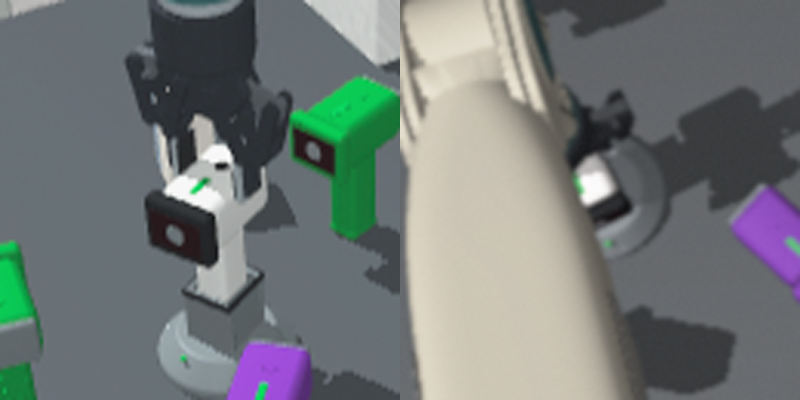

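The scanner is gripped at a width of 50.5 mm and rises with the hand. Next I'll draw it straight up and compute the aim pose.

```bash
python3 -m creep '[[[0,0,-15],[0,0,0],255],[[0,0,-30],[0,0,0],255],[[0,0,-50],[0,0,0],255],[[0,0,-75],[0,0,0],255],[[0,0,-100],[0,0,0],255],[[0,0,-125],[0,0,0],255],[[0,0,-140],[0,0,0],255],[[0,0,-145],[0,0,0],255]]'; cat >> h.py <<'E'
code=np.array([.5676,-.2488,.049])
def aim(p=np.radians(48),dist=.12,yaw=np.radians(-24.5),c=code):
    R,S=frame(yaw,p); head=c+S[:,0]*(dist+.053); tcp=head-.0205*S[:,2]
    return tcp,R,S,head
E
python3 - <<'E'
from h import *
tcp,R,S,head=aim(); print("head",head,"tcp",tcp,"foot",head-.118*S[:,2],S)
R1,_=frame(np.radians(-24.5)); rel([.64,-.28,.29],R1)
E
```

```text
time_s: 5.1
eef_pos: [0.4689, 0.2112, 0.2936]
tcp_rot: [1.651, 2.67, 0.004]
wrist_force: [0.3, -0.8, -3.6]
width: 0.0501
head [ 0.6729 -0.2968  0.1776] tcp [ 0.6868 -0.3031  0.1638] foot [ 0.7527 -0.3332  0.0986] [[ 0.6089  0.4147 -0.6762]
 [-0.2775  0.91    0.3082]
 [ 0.7431 -0.      0.6691]]
t 5.1 shift mm [-515.9412  -66.4088    3.6677] turn [ 0.0032 -0.0009  0.8908]
```

```bash
python3 -m creep '[[[-15,-2,0],[0,0,0.05],255],[[-50,-6,0],[0,0,0.12],255],[[-90,-11,0],[0,0,0.2],255],[[-130,-16,0],[0,0,0.28],255],[[-170,-22,0],[0,0,0.36],255],[[-210,-27,0],[0,0,0.44],255],[[-250,-32,0],[0,0,0.5],255],[[-290,-37,0],[0,0,0.56],255]]'; python3 - <<'E'
from h import *
R1,_=frame(np.radians(-24.5)); rel([.64,-.28,.29],R1)
E
```

```text
time_s: 5.9
eef_pos: [0.5636, -0.0674, 0.2898]
tcp_rot: [-2.33, -2.104, 0.003]
wrist_force: [0.4, 1.2, -2.7]
width: 0.0502
t 5.9 shift mm [-203.7272   97.5472   -0.4883] turn [-0.0029  0.0005  0.326 ]
```

```bash
python3 -m creep '[[[-35,17,0],[0,0,0.06],255],[[-70,34,0],[0,0,0.12],255],[[-105,50,0],[0,0,0.18],255],[[-140,67,0],[0,0,0.24],255],[[-170,82,0],[0,0,0.29],255],[[-195,94,0],[0,0,0.33],255],[[-203,97,0],[0,0,0.33],255],[[-203,97,0],[0,0,0.33],255]]'; python3 - <<'E'
from h import *
tcp,R,S,head=aim(); rel([*tcp[:2],.29],R); rel(tcp,R)
E
```

```text
time_s: 6.7
eef_pos: [0.6403, -0.2779, 0.2893]
tcp_rot: [-2.641, -1.696, 0.003]
wrist_force: [-0.0, 0.8, -2.4]
width: 0.0501
t 6.7 shift mm [-3.59   52.7482 -0.8635] turn [-0.8413  0.0006 -0.0016]
t 6.7 shift mm [ -3.6065  53.1993 125.2888] turn [-0.8413  0.0006 -0.0016]
```

```bash
python3 -m creep '[[[0,7,0],[-0.08,0,0],255],[[-1,14,0],[-0.18,0,0],255],[[-2,21,0],[-0.28,0,0],255],[[-3,28,0],[-0.39,0,0],255],[[-3,35,0],[-0.5,0,0],255],[[-4,42,0],[-0.6,0,0],255],[[-4,48,0],[-0.69,0,0],255],[[-4,53,0],[-0.78,0,0],255]]'; python3 -m creep '[[[0,0,0],[-0.04,0,0],255],[[0,0,0],[-0.06,0,0],255],[[0,0,0],[-0.06,0,0],255],[[0,0,0],[-0.06,0,0],255],[[0,0,0],[-0.06,0,0],255],[[0,0,0],[-0.06,0,0],255],[[0,0,0],[-0.06,0,0],255],[[0,0,0],[-0.06,0,0],255]]'; python3 - <<'E'
from h import *
from rig import vision
tcp,R,S,head=aim(); rel(tcp,R)
ims=[]
for n,(u,v) in(("side",(330,150)),("top",(340,90))):
    d=vision.get_image(n); ims.append(cv2.resize(d["frame"][v:v+200,u:u+200],(400,400),interpolation=cv2.INTER_CUBIC))
cv2.imwrite("pics/c3.png",np.hstack(ims)[...,::-1])
E
```

```text
time_s: 7.5
eef_pos: [0.6864, -0.2997, 0.2908]
tcp_rot: [2.043, 1.317, 0.543]
wrist_force: [1.1, 0.6, -1.5]
width: 0.0503
time_s: 8.3
eef_pos: [0.6881, -0.3021, 0.2919]
tcp_rot: [1.995, 1.285, 0.574]
wrist_force: [-0.6, -0.0, -1.5]
width: 0.0504
t 8.3 shift mm [ -1.4418 -95.9349  84.8765] turn [ 0.0024 -0.0006  0.0006]
```

View pics/c3.png

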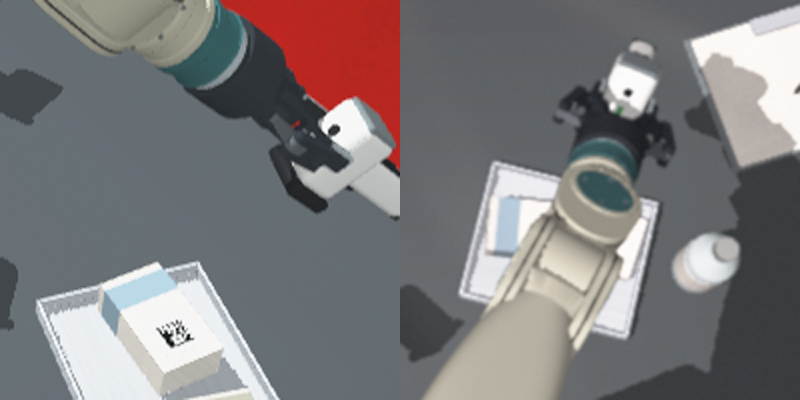

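The scanner is nose-down and faces the carton, and the supplies haven't moved. I'll lower it straight down to the aim pose.

```bash
python3 -m creep '[[[0,-8,7],[0,0,0],255],[[0,-22,20],[0,0,0],255],[[0,-38,34],[0,0,0],255],[[-1,-55,49],[0,0,0],255],[[-1,-72,64],[0,0,0],255],[[-1,-85,76],[0,0,0],255],[[-1,-93,82],[0,0,0],255],[[-1,-95,85],[0,0,0],255]]'; python3 -m creep '[[[0,0,0],[0,0,0],255],[[0,0,0],[0,0,0],255],[[0,0,0],[0,0,0],255],[[0,0,0],[0,0,0],255],[[0,0,0],[0,0,0],255],[[0,0,0],[0,0,0],255],[[0,0,0],[0,0,0],255],[[0,0,0],[0,0,0],255]]'; python3 - <<'E'
from h import *
from rig import vision,robot
tcp,R,S,head=aim(); rel(tcp,R)
st=robot.read_state(); A=Ro.from_rotvec(st["tcp_rot"]).as_matrix(); hd=st["eef_pos"]-.0205*A[:,2]
sx=np.cross(A[:,0],-A[:,2]); Sm=np.c_[sx,A[:,0],-A[:,2]]; w=hd-.053*sx
print("code in window frame mm",Sm.T@(code-w)*1000,"angle rad",np.arccos(sx[2]))
ims=[]
for n,(u,v) in(("side",(370,170)),("top",(360,100))):
    d=vision.get_image(n); np.savez(n+"2.npz",**{k:d[k] for k in("frame","K","extrinsics")})
    fr=d["frame"].copy(); print(n,"exp window px",proj(d,w),"dot top",proj(d,hd+Sm@[.013,0,.023]),"code",proj(d,code),"bezel top corners",[proj(d,hd+Sm@[-.053,y,.025]) for y in(-.03,.03)])
    ims.append(cv2.resize(fr[v:v+200,u:u+200],(400,400),interpolation=cv2.INTER_CUBIC))
cv2.imwrite("pics/c4.png",np.hstack(ims)[...,::-1])
E
```

```text
time_s: 9.2
eef_pos: [0.686, -0.3021, 0.1613]
tcp_rot: [1.999, 1.287, 0.572]
wrist_force: [-0.3, 0.1, -2.5]
width: 0.0507
time_s: 10.0
eef_pos: [0.6873, -0.3029, 0.1642]
tcp_rot: [1.996, 1.285, 0.574]
wrist_force: [0.8, -0.5, -1.9]
width: 0.0505
t 10.0 shift mm [-0.4483 -0.5468 -0.0438] turn [ 0.0022 -0.0006  0.0006]
code in window frame mm [-120.5009   -0.3412    0.4268] angle rad 0.7308243276313277
side exp window px [462.1569 285.7868] dot top [481.9009 262.9857] code [417.424  316.8665] bezel top corners [array([459.5124, 292.9422]), array([450.1544, 270.1697])]
top exp window px [435.0977 169.6371] dot top [443.7962 153.0353] code [418.2812 204.5174] bezel top corners [array([444.3137, 178.6858]), array([422.8353, 169.6601])]
```

View pics/c4.png

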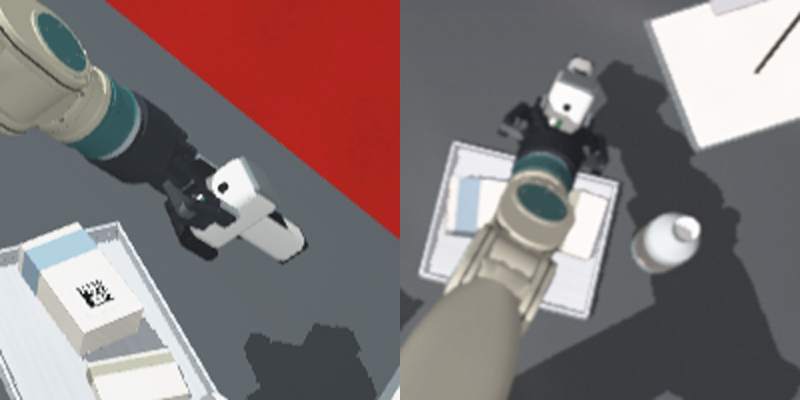

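The head's dot appears at side (482,263.5) and top (443.5,153). That is within 1 px of the predicted (481.9,263.0) and (443.8,153.0). I'll check pitch slip at the foot, then hand in.

```bash
python3 - <<'E'
from h import *
from rig import robot
s=load("side2.npz"); t=load("top2.npz"); st=robot.read_state()
A=Ro.from_rotvec(st["tcp_rot"]).as_matrix(); hd=st["eef_pos"]-.0205*A[:,2]; sx=np.cross(A[:,0],-A[:,2])
for dp in(-10,0,10):
    Q=Ro.from_rotvec(np.radians(dp)*A[:,0]).as_matrix()@np.c_[sx,A[:,0],-A[:,2]]
    C=np.array([hd+Q@[x,y,-.118] for x in(-.018,.018) for y in(-.015,.015)])
    print(dp,"side crop px",[np.round((proj(s,c)-[370,170])*2) for c in C],"top crop",[np.round((proj(t,c)-[360,100])*2+[400,0]) for c in C])
print(st["dq"],st["wrist_force"],st["width"])
E
```

```text
-10 side crop px [array([299., 254.]), array([288., 232.]), array([325., 233.]), array([313., 211.])] top crop [array([590.,  70.]), array([570.,  61.]), array([601.,  50.]), array([580.,  41.])]
0 side crop px [array([282., 264.]), array([271., 242.]), array([311., 246.]), array([300., 224.])] top crop [array([584.,  83.]), array([564.,  74.]), array([595.,  61.]), array([574.,  52.])]
10 side crop px [array([264., 273.]), array([253., 251.]), array([295., 257.]), array([284., 235.])] top crop [array([577.,  97.]), array([557.,  88.]), array([589.,  73.]), array([568.,  65.])]
[-0.0016  0.0009 -0.0015 -0.0015 -0.0018 -0.0013] [ 0.1514  0.0699 -2.4777] 0.050345623550227134
```

```bash
python3 -c "
from rig import sign_off; print(sign_off())"
```

```text
the job is handed in; nothing more can be done
None
```

I drew the scanner straight up out of its stand, carried it over to the tray, tipped it nose-down and handed the job in with it aimed at the code. The hand-in itself reported no verdict.

**Aim:** calculated from the measured arm pose, the window is about 120 mm from the code. The line of sight passes within 1 mm of its middle, looking down about 48° below level.

**Pictures:** the head's dot appeared within about 1 px of where I predicted in both views. The handle's end also matched, by eye, the position expected with no slip in pitch. Nothing in the tray looked shifted, and the bottle still stood beside it. I did not look at the tall carton again after the lift, but the arm did not pass near it afterwards.

**Hold:** the arm was still, with the gripper closed on the head at 50.3 mm. The downward force of about 2.5 N is roughly the scanner's own weight, so I don't think it was touching anything. The foot should be about 10 cm above the counter. About 10 s of the 38 s were used.

**One measurement disagreed:** my first refined head outline came out too large (94 × 70 mm) because the image threshold was set wrong. I discarded it and redid it with stricter thresholds, which gave about 75 × 50 mm, as expected.

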